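# Clear the bench block and fish the dropped buckle frames out with the hook

### The arm

A 6-joint arm with a two-finger parallel gripper is mounted at the origin on the work surface. World frame = base frame: x ahead of the robot, y to its left, z up, the work surface at z = 0. Lengths are in m, angles in rad, forces in N, time in s.
With the tool pointing down it reaches from about 0.375 to 0.9 m from the base axis. Payload 3.1 kg.
Tool frame: the origin (TCP) lies at the very end of the fingers, on their centre line; the grasp point (between the pads) lies 19 mm behind it (r.grip_depth is the distance from the TCP to the grasp point, in m); z points along the fingers, x is the direction in which the jaws open and shut, and the axes are right-handed (so a half turn about z gives the same grasp; the last joint's range is limited). The gripper opens to 85 mm and grips with 20 to 120 N. Pads are 22 mm wide; open, the fingers measure 114 mm over their backs; the gripper's body (76 mm by 85 mm) begins 54 mm behind the grasp point. The pads swing forward as they close: fully open they stand 13 mm farther back than shut.
Start: joints at [1.167, 0.527, 1.433, -0, 1.181, -0.178], TCP at [0.139, 0.609, 0.203] pointing down, gripper open.
Joint ranges: [-3.08, 3.08], [-0.75, 2.2], [0.22, 2.44], [-1.43, 4.57], [0, 2.65], [-2.85, 2.85]. Speed limits (rad/s): [2.79, 2.79, 3.14, 3.14, 3.14, 3.14].

### API

Orientations are given as a 3x3 rotation matrix whose columns are the frame's x, y, z axes.
In Python, from bench import r, camera, models gives the robot as it stands. Calls block until the motion is done:
- r.reach(position, orientation): joint-space move of the TCP to a pose.
- r.line_to(position, vel=0.15, rot=None, f_stop=None): straight line of the TCP; rot=None keeps the orientation; vel is the mean speed in m/s. With f_stop (N) it stops when the force on the tool has changed by that much, and returns True; else False.
- r.goto_joints(angles): joint-space move.
- r.open_gripper() and r.grab(grip_force=None): open the fingers fully, or close them until they stop; grip_force is the grip in N (None keeps the last).
- r.dwell(seconds).
- r.ik(position, orientation): joint angles nearest the present ones, or None.
- camera(name): name is "scene" or "side" or "wrist"; returns a dict with "color" (384x512x3 uint8, red, green, blue), "camera_matrix" (3x3 intrinsics, pixels), "pose" (4x4, takes a point from camera to world coordinates). Camera axes: x right, y up, looking along -z (the intrinsics and any distortion apply to the point x, -y, -z); pixel columns grow to the right and rows downward; lengths in m; the calibration is good to about 2 mm. A picture is of the moment at which its call begins. There is no depth.
A pose or a line that the arm cannot do raises r.PlanningError and nothing moves.
- r.job_done(): hands the job in, once; it reports no verdict.
Trained networks look in a picture, given as the dict that the camera call returned (one of the last four; its "shot" number tells which), for a name from the list of things; names that differ only in an ending like _2 or _b are one class to them, and where a whole thing is asked for, a point or a joint stands for the part that bears it (a point fixed in the world has none). Each returns a list of dicts, best first, with "score" (0 to 1); they miss things now and then, are a little off and sometimes report something else, mostly with a low value. They report only what shows in the picture. A call takes as long as a camera call.
- models.masks_of(picture, thing): "mask" (384x512 bool, what is visible of it) and "centre" ([column, row] in pixels, amid what is visible of it).
Readings, each from a call of its own:
- r.get_time(): time.
- r.get_joints(): joint angles.
- r.get_qd(): joint speeds.
- r.get_joint_torque(): joint torques, N m.
- r.get_eef_pos(): TCP position.
- r.get_tcp_rot(): TCP orientation.
- r.get_contact_force(): force on the tool from outside, world axes, zero at the start.
- r.get_torque(): the same for the moment, N m.
- r.get_opening(): finger opening in m.
Only numpy, scipy, OpenCV 4.12 (cv2) and the standard library are available. Lean on these libraries where they do the work, as an engineer would, in place of code of your own. Each camera call takes 0.05 s, during which the arm holds its last target. There are 200 camera calls.

### The job

Get this metalsmith's bench ready for filing: use the scraper block to sweep the loose brass sprue stubs off the steel bench block into the sweepings pan at its end, and fish every brass buckle frame that slid under the wire rack out from under it with the drag hook. Only when no stub is left on the block, pick the frames up and set them down well on it without dropping them, flat and side by side, none on top of another. Leave every stub in the pan and both tools back on the leather mat, and disturb nothing else on the bench.

Things in the scene. Friction and masses are not known exactly. Their poses are not given: they have to be found in the camera images.
- rack: Fixed low wire rack, 380 mm wide (its y), 170 mm deep (x), open in front. Origin on the bench under the middle of its front edge; +x goes in under it, -x out towards the robot. Wires from 57 to 63 mm above the bench; end legs at y = +-190 mm; a spool and a jar stand on its rear corners. A frame is under it while its centre is behind the front edge (x above 0)
- block: Fixed flat steel bench block, 100 (its x) x 160 (its y) x 25 mm high. Origin at the centre of its underside; top face at z = 25 mm
- pan: Fixed shallow aluminium sweepings pan, 130 (x) x 100 (y) mm, floor 3 mm thick, set against the block's -y end and turned with it. Origin at the centre of its underside. The wall on the block's side (its +y) is a lip only 8 mm high, lower than the block's top, the other three walls are 32 mm
- mat: Fixed brown leather tool mat, 250 (x) x 210 (y) x 3 mm; origin at the centre of its underside
- hook: Drag hook, 90 g: flat-sided red handle 100 (its x) x 20 (y) x 26 mm high, and a 6 mm steel rod that leaves its +x end, rises and runs level at z = 26 mm, then bends straight down at x = 155 mm to a tip at z = 1 mm. It rests upright on the handle, tip down, on the mat. Origin at the centre of the handle's underside
- hook_grip (a point): Where to grip the drag hook, across its y: near its balance point, at x = 15 mm in its frame, 13 mm above its underside
- hook_tip (a point): Lower end of the drag hook's bent-down tip (6 mm thick), 140 mm ahead of hook_grip and 1 mm above the level of the handle's underside
- scraper: Scraper block, about 120 g: pale wooden grip 92 (its x) x 28 mm (y) over a black rubber foot 96 x 34 x 10 mm, 45 mm high in all, standing on the mat. Its long flat sides (facing its +-y) push. Origin at the centre of its underside
- scraper_grip (a point): Centre of the scraper's wooden grip, 30 mm above its underside; grip across the 28 mm thickness (its y)
- frame0: Cast brass buckle frame, about 75 g: square open frame 42 x 42 mm outside, 26 x 26 mm opening, bars 8 mm wide and 8 mm thick, lying flat under the rack at the start. Origin at the centre of the opening at its underside; sides along its x and y. Two or three of them are present, the others are None
- frame1: Cast brass buckle frame, about 75 g: square open frame 42 x 42 mm outside, 26 x 26 mm opening, bars 8 mm wide and 8 mm thick, lying flat under the rack at the start. Origin at the centre of the opening at its underside; sides along its x and y. Two or three of them are present, the others are None
- frame2: Cast brass buckle frame, about 75 g: square open frame 42 x 42 mm outside, 26 x 26 mm opening, bars 8 mm wide and 8 mm thick, lying flat under the rack at the start. Origin at the centre of the opening at its underside; sides along its x and y. Two or three of them are present, the others are None
- stub0: Loose brass sprue stub, about 15 x 12 x 9 mm, 13 g, on the bench block at the start; origin at the centre of its underside. Three to five are present, the others are None
- stub1: Loose brass sprue stub, about 15 x 12 x 9 mm, 13 g, on the bench block at the start; origin at the centre of its underside. Three to five are present, the others are None
- stub2: Loose brass sprue stub, about 15 x 12 x 9 mm, 13 g, on the bench block at the start; origin at the centre of its underside. Three to five are present, the others are None
- stub3: Loose brass sprue stub, about 15 x 12 x 9 mm, 13 g, on the bench block at the start; origin at the centre of its underside. Three to five are present, the others are None
- stub4: Loose brass sprue stub, about 15 x 12 x 9 mm, 13 g, on the bench block at the start; origin at the centre of its underside. Three to five are present, the others are None
- spool: Bystander: wooden spool of dark wire, 44 mm across, 62 mm high, on top of the rack near its right rear corner; origin at the centre of its underside
- jar: Bystander: amber glass jar with brass lid, 54 mm across, 52 mm high, on top of the rack near its left rear corner; origin at the centre of its underside
- glue: Bystander: white glue bottle with red cap, 54 mm across, 150 mm high, left of the rack; origin at the centre of its underside
- phone: Bystander: black phone 148 x 72 x 8 mm, lying in front of the block; origin at the centre of its underside
- tweezers: Bystander: pair of aluminium tweezers 135 mm long, lying behind the mat; origin at the centre of its underside
- hammer: Bystander: hammer 230 mm long lying behind the pan; origin at the underside of the middle of its length
- benchpin: Bystander: slotted wooden bench pin 90 x 55 x 18 mm, lying behind the block; origin at the centre of its underside

How it is judged:
By the outcome, as a careful person would: the job done as asked, in the order asked, and still so for the second after the job is handed in, with the robot touching nothing.
Of frame0, frame1, frame2 only 2 to 3 are there at a start; the rules pass over those that are not, and their reading is None.
Of stub0, stub1, stub2, stub3, stub4 only 3 to 5 are there at a start; the rules pass over those that are not, and their reading is None.
At some moment in a run one of frame0, frame1, frame2 may be knocked a few centimetres aside while the robot is not near it.
It also fails if it takes over 210 s, if anything falls off the work surface, if the arm or the gripper's body presses on something with over 40 N, if the wrist force passes 120 N, or if a joint passes its speed limit or range.

## Working session

There is one attempt and no reset: what is moved stays moved. The work goes in short steps, each a Python script; the robot and the scene stay as the last script left them, time stands still between calls to the robot, and variables do not carry over. Pictures are saved under pics/ and viewed, about 12 in all and at most 16, crops included, and the job is handed in when it is done.

```bash
ls; mkdir -p pics; cat > h.py <<'E'
import numpy as np, cv2
from bench import r, camera, models
def save(p,name): cv2.imwrite(f'pics/{name}.png', cv2.cvtColor(p['color'],cv2.COLOR_RGB2BGR))
def ray(p,uv):
    K=p['camera_matrix'];T=p['pose']
    d=np.linalg.inv(K)@np.array([uv[0],uv[1],1.]); d=T[:3,:3]@np.array([d[0],-d[1],-d[2]])
    return T[:3,3],d
def atz(p,uv,z):
    o,d=ray(p,uv); return o+d*(z-o[2])/d[2]
def proj(p,X):
    c=np.linalg.inv(p['pose'])@np.append(X,1); q=p['camera_matrix']@np.array([c[0],-c[1],-c[2]]); return q[:2]/q[2]
def tri(obs):
    A=np.zeros((3,3));b=np.zeros(3)
    for p,uv in obs:
        o,d=ray(p,uv); d=d/np.linalg.norm(d); M=np.eye(3)-np.outer(d,d); A+=M;b+=M@o
    return np.linalg.solve(A,b)
def down(yaw): # tool z down, tool x at yaw
    c,s=np.cos(yaw),np.sin(yaw); return np.array([[c,s,0],[s,-c,0],[0,0,-1.]])
E
python3 - <<'E'
from h import *
for n in ['scene','side']:
    p=camera(n); save(p,n+'0'); print(n,p['pose'].round(3).tolist(),p['camera_matrix'].round(1).tolist(),[k for k in p])
    for t in ['rack','block','pan','mat','hook','scraper','frame0','stub0','hook_tip','phone','glue','hammer','benchpin','tweezers']:
        print(t,[(round(float(m['score']),2),np.round(m['centre']).tolist(),int(m['mask'].sum()),atz(p,m['centre'],0.02).round(3).tolist()) for m in models.masks_of(p,t)[:5]])
E
```

```text
pics
scene [[-0.602, -0.553, 0.576, 1.197], [0.799, -0.416, 0.435, 0.454], [-0.001, 0.721, 0.692, 0.857], [0.0, 0.0, 0.0, 1.0]] [[411.1, 0.0, 251.9], [0.0, 411.1, 193.6], [0.0, 0.0, 1.0]] ['color', 'camera_matrix', 'pose', 'shot']
rack [(0.62, [249.0, 273.0], 2349, [0.728, 0.092, 0.02])]
block [(0.94, [204.0, 163.0], 1212, [0.479, -0.279, 0.02])]
pan [(0.86, [172.0, 142.0], 978, [0.46, -0.441, 0.02])]
mat [(0.76, [370.0, 269.0], 5492, [0.539, 0.324, 0.02])]
hook [(0.67, [396.0, 246.0], 489, [0.434, 0.345, 0.02]), (0.58, [357.0, 235.0], 333, [0.461, 0.247, 0.02]), (0.38, [252.0, 258.0], 72, [0.69, 0.071, 0.02])]
scraper [(0.62, [398.0, 249.0], 464, [0.439, 0.354, 0.02])]
frame0 [(0.71, [233.0, 250.0], 177, [0.697, 0.015, 0.02]), (0.64, [252.0, 258.0], 86, [0.688, 0.069, 0.02])]
stub0 []
hook_tip [(0.9, [357.0, 229.0], 234, [0.439, 0.238, 0.02])]
phone [(0.9, [231.0, 145.0], 541, [0.356, -0.268, 0.02])]
glue [(0.88, [320.0, 311.0], 1137, [0.715, 0.284, 0.02])]
hammer [(0.74, [123.0, 172.0], 425, [0.665, -0.448, 0.02])]
benchpin [(0.81, [161.0, 191.0], 511, [0.652, -0.293, 0.02])]
tweez
[... 657 characters left out ...]
247, 0.02])]
scraper [(0.81, [264.0, 317.0], 832, [0.437, 0.345, 0.02])]
frame0 [(0.56, [218.0, 205.0], 70, [0.688, 0.011, 0.02]), (0.44, [208.0, 221.0], 84, [0.691, 0.088, 0.02]), (0.22, [262.0, 316.0], 824, [0.44, 0.345, 0.02])]
stub0 [(0.49, [303.0, 167.0], 909, [0.47, -0.264, 0.02]), (0.26, [157.0, 263.0], 859, [0.762, 0.277, 0.02])]
hook_tip [(0.89, [262.0, 281.0], 601, [0.469, 0.249, 0.02])]
phone [(0.71, [341.0, 176.0], 554, [0.332, -0.249, 0.02])]
glue [(0.55, [157.0, 261.0], 816, [0.767, 0.269, 0.02])]
hammer [(0.87, [260.0, 135.0], 367, [0.684, -0.425, 0.02])]
benchpin [(0.66, [262.0, 159.0], 250, [0.628, -0.268, 0.02]), (0.28, [215.0, 207.0], 17, [0.698, 0.022, 0.02])]
tweezers []
```

```bash
python3 - <<'E'
import cv2,numpy as np
a=cv2.imread('pics/scene0.png')[100:384,80:440];b=cv2.imread('pics/side0.png')[100:384,120:480]
cv2.imwrite('pics/c1.png',cv2.resize(a,None,fx=2.1,fy=2.1,interpolation=cv2.INTER_CUBIC))
E
python3 - <<'E'
from h import *
# wrist cam over block, and over rack front, and mat
V={}
for n,pos in dict(block=(.47,-.28,.30),block2=(.47,-.36,.30),mat=(.46,.30,.30),rack=(.56,.05,.30)).items():
    try:
        r.reach(np.array(pos),down(np.pi/2 if 1 else 0)); p=camera('wrist'); save(p,'w_'+n)
        print(n,r.get_time(),r.get_eef_pos(),p['pose'].round(3).tolist(),p['camera_matrix'][0].round(1))
        for t in ['block','pan','stub0','scraper','hook','hook_tip','frame0','mat','rack']:
            print(t,[(round(float(m['score']),2),np.round(m['centre']).tolist(),atz(p,m['centre'],0.01).round(3).tolist()) for m in models.masks_of(p,t)[:6] if m['score']>.3])
    except r.PlanningError as e: print(n,e)
import cv2
ims=[cv2.imread(f'pics/w_{n}.png') for n in ['block','block2','mat','rack']]
ims=[cv2.resize(i,(400,300),interpolation=cv2.INTER_AREA) for i in ims]
cv2.imwrite('pics/c2.png',np.vstack([np.hstack(ims[:2]),np.hstack(ims[2:])]))
E
```

```text
block 4.875 [ 0.47027809 -0.27941754  0.2999303 ] [[-0.001, -0.952, -0.305, 0.392], [1.0, -0.001, -0.001, -0.281], [0.001, -0.305, 0.952, 0.471], [0.0, 0.0, 0.0, 1.0]] [298.5   0.  258.9]
block [(0.97, [255.0, 150.0], [0.465, -0.287, 0.01])]
pan [(0.58, [168.0, 147.0], [0.461, -0.421, 0.01])]
stub0 [(0.56, [230.0, 166.0], [0.49, -0.326, 0.01]), (0.52, [278.0, 174.0], [0.504, -0.249, 0.01]), (0.39, [261.0, 154.0], [0.472, -0.277, 0.01])]
scraper []
hook []
hook_tip []
frame0 [(0.66, [463.0, 278.0], [0.693, 0.083, 0.01]), (0.64, [417.0, 278.0], [0.693, 0.002, 0.01])]
mat [(0.5, [172.0, 236.0], [0.612, -0.428, 0.01])]
rack [(0.7, [343.0, 315.0], [0.771, -0.124, 0.01])]
block2 5.7917 [ 0.46965874 -0.35994217  0.29955662] [[0.002, -0.953, -0.304, 0.392], [1.0, 0.003, -0.001, -0.363], [0.002, -0.304, 0.953, 0.471], [0.0, 0.0, 0.0, 1.0]] [298.5   0.  258.9]
block [(0.7, [311.0, 151.0], [0.466, -0.281, 0.01])]
pan [(0.63, [217.0, 145.0], [0.457, -0.426, 0.01])]
stub0 [(0.55, [288.0, 165.0], [0.488, -0.316, 0.01])]
scraper [(0.6, [210.0, 287.0], [0.71, -0.45, 0.01]), (0.43, [499.0, 276.0], [0
[... 809 characters left out ...]
 -0.002, 0.049], [0.002, -0.304, 0.953, 0.471], [0.0, 0.0, 0.0, 1.0]] [298.5   0.  258.9]
block [(0.83, [41.0, 89.0], [0.466, -0.267, 0.01])]
pan []
stub0 [(0.66, [51.0, 112.0], [0.498, -0.259, 0.01])]
scraper [(0.84, [475.0, 64.0], [0.432, 0.358, 0.01]), (0.69, [43.0, 200.0], [0.635, -0.301, 0.01])]
hook [(0.58, [393.0, 84.0], [0.459, 0.245, 0.01])]
hook_tip [(0.71, [21.0, 90.0], [0.467, -0.296, 0.01]), (0.7, [14.0, 21.0], [0.378, -0.284, 0.01]), (0.64, [396.0, 83.0], [0.457, 0.249, 0.01])]
frame0 [(0.88, [279.0, 234.0], [0.697, 0.084, 0.01]), (0.56, [234.0, 231.0], [0.691, 0.008, 0.01])]
mat [(0.65, [429.0, 115.0], [0.502, 0.304, 0.01])]
rack [(0.75, [225.0, 256.0], [0.739, -0.009, 0.01])]
```

View pics/c1.png

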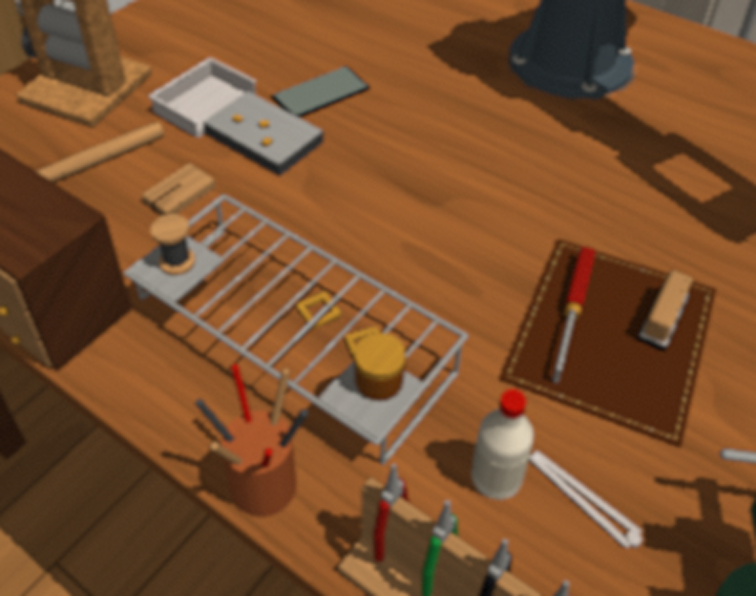

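View pics/c2.png

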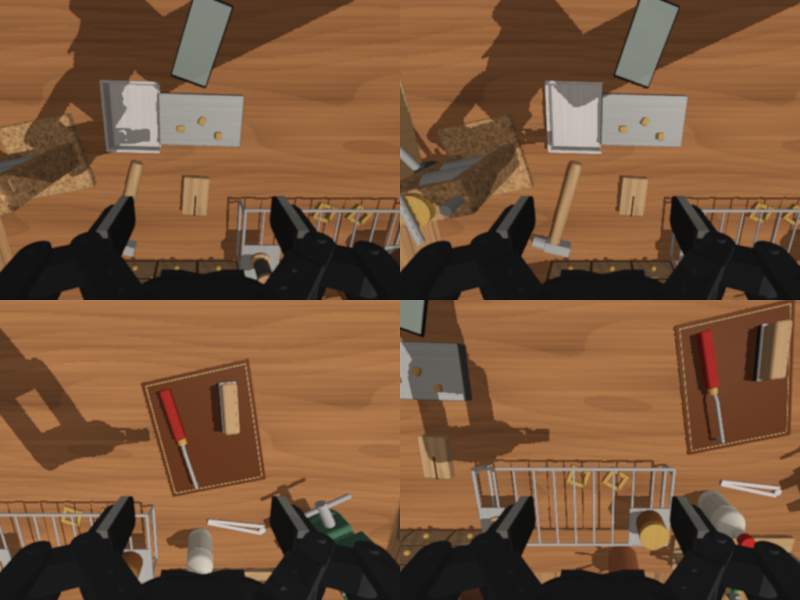

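The scene view shows two frames under the rack (about (318,308) and (365,340) in the crop), three stubs on the block near (240,118), (264,124) and (266,142), and the hook and scraper on the mat. The wrist tiles agree, with the block nearly axis-aligned at about (200,120). Next I take closer views and fit box models to the masks.

```bash
cat >> h.py <<'E'
from scipy.optimize import minimize
def boxc(cx,cy,z0,lx,ly,lz):
    return np.array([[cx+sx*lx/2,cy+sy*ly/2,z0+k*lz] for sx in(-1,1) for sy in(-1,1) for k in(0,1)])
def rast(p,boxes,x,y,z,yaw,S=4):
    c,s=np.cos(yaw),np.sin(yaw); R=np.array([[c,-s,0],[s,c,0],[0,0,1]]); im=np.zeros((384,512),np.uint8)
    for b in boxes:
        uv=np.array([proj(p,R@q+[x,y,z]) for q in b]).astype(np.float32)
        h=cv2.convexHull(uv); cv2.fillConvexPoly(im,np.round(h*16).astype(np.int32),255,lineType=cv2.LINE_AA,shift=4)
    return im/255.
def fit(views,boxes,x0,fz=None):
    "views: (pic,mask); x0: x,y,z,yaw(deg)/100"
    ms=[cv2.GaussianBlur(m.astype(np.float32),(0,0),2) for _,m in views]
    def cost(v):
        x,y,z,a=v[0],v[1],(v[2] if fz is None else fz),v[3]*10
        return sum(((cv2.GaussianBlur(rast(p,boxes,x,y,z,a).astype(np.float32),(0,0),2)-m)**2).sum()/m.sum() for (p,_),m in zip(views,ms))
    best=None
    sim=np.array([x0]+[np.array(x0)+d for d in np.diag([.012,.012,.01,.012])])
    o=minimize(cost,x0,method='Nelder-Mead',options=dict(initial_simplex=sim,xatol=1e-4,fatol=1e-5,maxiter=300))
    v=o.x.copy(); v[3]*=10; return v.round(4),round(o.fun,3)
def near(p,t,xy,z,tol=.05):
    c=[m for m in models.masks_of(p,t) if np.linalg.norm(atz(p,m['centre'],z)[:2]-xy)<tol]
    return c[0]['mask'] if c else None
def red(p):
    h=cv2.cvtColor(p['color'],cv2.COLOR_RGB2HSV); return ((h[...,0]<6)|(h[...,0]>174))&(h[...,1]>190)&(h[...,2]>70)
E
python3 - <<'E'
from h import *
import pickle
D={}
def go(n,pos,yaw=np.pi/2):
    r.reach(np.array(pos),down(yaw)); p=camera('wrist'); save(p,'x_'+n); D[n]=p; return p
# frames / rack first (near)
for n,pos in dict(f1=(.56,.0,.22),f2=(.56,.10,.22)).items():
    p=go(n,pos)
    for m in models.masks_of(p,'frame0'): print(n,'frame',round(float(m['score']),2),np.round(m['centre'],1),atz(p,m['centre'],.004).round(4)[:2],m['mask'].sum())
V=[]; H=[]
for n,pos in dict(m1=(.46,.25,.2),m2=(.46,.36,.2),m3=(.50,.30,.26)).items():
    p=go(n,pos); m=near(p,'scraper',(.437,.348),.02)
    if m is not None: V.append((p,m))
    h=near(p,'hook',(.46,.245),.02,.06)
    a=red(p); ncc,l,st,ce=cv2.connectedComponentsWithStats(a.astype(np.uint8))
    for i in range(1,ncc):
        if st[i,4]>300: print(n,'red',st[i],ce[i],atz(p,ce[i],.02)[:2])
    H.append((p,(a)))
SB=[boxc(0,0,0,.096,.034,.010),boxc(0,0,.01,.092,.028,.035)]
print('scraper',[len(V)],fit(V,SB,[.437,.348,.003,0.0]))
print('scraper fz',fit(V,SB,[.437,.348,.003,0.0],fz=.003))
V=[];S=[]
for n,pos in dict(b1=(.47,-.24,.24),b2=(.47,-.33,.24)).items():
    p=go(n,pos); m=near(p,'block',(.468,-.28),.02)
    if m is not None: V.append((p,m))
    for m in models.masks_of(p,'stub0'): print(n,'stub',round(float(m['score']),2),np.round(m['centre'],1),atz(p,m['centre'],.03).round(4)[:2],m['mask'].sum())
    pm=near(p,'pan',(.46,-.425),.02); 
    if pm is not None: print('pan',[atz(p,q,.032).round(3)[:2].tolist() for q in cv2.boxPoints(cv2.minAreaRect(np.argwhere(pm)[:,::-1].astype(np.float32)))])
BB=[boxc(0,0,0,.1,.16,.025)]
print('block',len(V),fit(V,BB,[.468,-.28,0,0.]),fit(V,BB,[.468,-.28,0,0.],fz=0.))
pickle.dump(D,open('D.pkl','wb')); print(r.get_time())
ims=[cv2.resize(cv2.imread(f'pics/x_{n}.png'),(400,300),interpolation=cv2.INTER_AREA) for n in ['f1','f2','m3','b1']]
cv2.imwrite('pics/c3.png',np.vstack([np.hstack(ims[:2]),np.hstack(ims[2:])]))
E
```

```text
f1 frame 0.84 [251.  255.4] [ 0.6968 -0.0126] 380
f1 frame 0.57 [306.7 257.9] [0.7011 0.0686] 402
f2 frame 0.94 [247.6 257.8] [0.7034 0.0845] 478
f2 frame 0.94 [183.7 252. ] [ 0.6941 -0.0085] 390
f2 frame 0.34 [448.  266.4] [0.7168 0.3814] 1108
f2 frame 0.17 [180.5 276.3] [ 0.7349 -0.0163] 7089
m1 red [ 233  116   39   84 1460] [252.11438356 157.08493151] [0.44802766 0.23999371]
m2 red [ 135  117   49   84 1786] [159.15901456 157.47256439] [0.446914   0.24039535]
m3 red [ 197   83   38   77 1245] [215.79839357 120.15742972] [0.44782327 0.2400983 ]
scraper [3] (array([ 0.4379,  0.3492, -0.0054,  0.1087]), np.float64(0.042))
scraper fz (array([0.4368, 0.3482, 0.0068, 0.1066]), np.float64(0.08))
b1 stub 0.64 [196.2 173.4] [ 0.4836 -0.3223] 106
b1 stub 0.45 [254.5 186.3] [ 0.5011 -0.246 ] 99
b1 stub 0.16 [342.2 309.4] [ 0.6964 -0.1127] 2641
pan [[0.396, -0.466], [0.39, -0.354], [0.532, -0.36], [0.54, -0.485]]
pan [[0.396, -0.465], [0.396, -0.362], [0.533, -0.365], [0.533, -0.48]]
block 2 (array([ 0.471 , -0.2847, -0.0065, -0.0294]), np.float64(0.043)) (array([ 0.4699, -0.2848,  0.0119, -0.0313]), np.float64(0.053))
16.7833
```

View pics/c3.png

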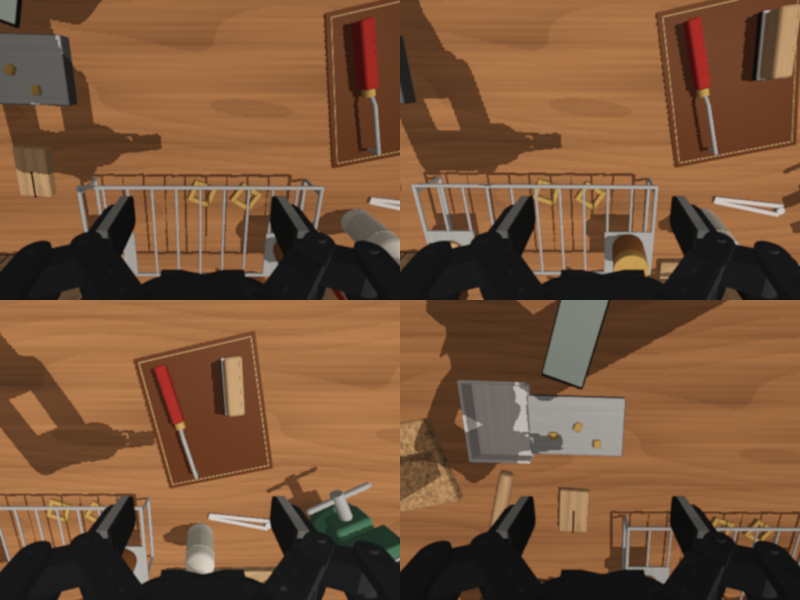

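The wrist tiles confirm the fits. The scraper is at (229,387) in tile 3, and the block with three stubs is at (575,427) in tile 4. Sweeping now.

```bash
python3 - <<'E'
from h import *
sx,sy,syaw=.4375,.3488,.108; B=np.array([.4705,-.2848]); by=-.030
R=down(np.pi/2+syaw)
r.reach(np.array([sx,sy,.12]),R); r.line_to(np.array([sx,sy,.018]),vel=.12)
r.grab(60); print('open',r.get_opening(),r.get_eef_pos())
r.line_to(np.array([sx,sy,.16]),vel=.15)
def bp(x,y,z): c,s=np.cos(by),np.sin(by); return np.array([B[0]+c*x-s*y,B[1]+s*x+c*y,z])
Q=down(np.pi/2+by)
r.reach(bp(0,.072,.12),Q); r.line_to(bp(0,.072,.055),vel=.15)
hit=r.line_to(bp(0,.072,.035),vel=.02,f_stop=4); z=r.get_eef_pos()[2]; print('touch',hit,z,r.get_contact_force())
r.line_to(bp(0,.072,z+.0012),vel=.05)
p=camera('scene'); save(p,'sweep0')
print(r.line_to(bp(0,-.086,z+.0012),vel=.07,f_stop=25),r.get_eef_pos(),r.get_contact_force())
r.dwell(.3); r.line_to(bp(0,-.07,.14),vel=.12)
r.reach(bp(0,.13,.22),Q); p=camera('scene');save(p,'sweep1')
p2=camera('side');save(p2,'sweep1s')
a=cv2.resize(p['color'][90:210,120:280],None,fx=4,fy=4);b=cv2.resize(p2['color'][110:200,260:380],None,fx=4,fy=4)
cv2.imwrite('pics/c4.png',cv2.cvtColor(np.hstack([a[:360,:], np.zeros((360,0,3),np.uint8)]),cv2.COLOR_RGB2BGR));cv2.imwrite('pics/c4.png',cv2.cvtColor(np.hstack([cv2.resize(a,(480,360)),b[:360,:320]]),cv2.COLOR_RGB2BGR))
for q in(p,p2): print([(m['score'],atz(q,m['centre'],.01)) for m in models.masks_of(q,'stub0')])
print(r.get_time(),r.get_opening())
E
```

```text
open 0.024048192108371873 [0.43772496 0.34924974 0.01871463]
touch True 0.040724753556618705 [0.83591241 1.0326707  3.44759391]
False [ 0.46790946 -0.37041356  0.04192661] [-0.66721714 -0.77467355 -2.46546396]
[(0.38, array([0.47388205, 0.24624415, 0.01      ]))]
[]
30.3333 0.023805223807780305
```

View pics/c4.png

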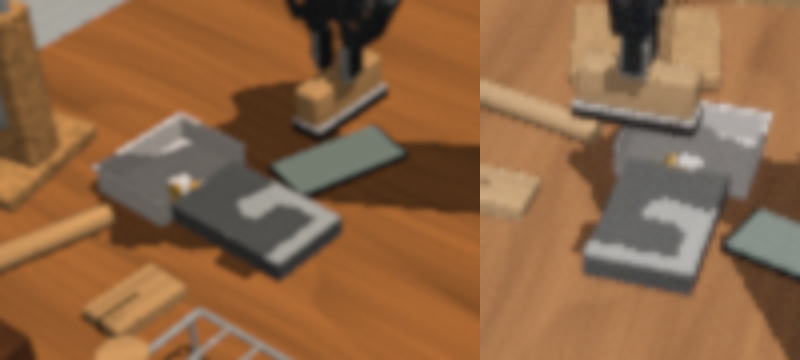

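The block looks clear and the stubs lie in the pan just past the lip, at (180,185) in the left crop. I'll check up close before putting the scraper away.

```bash
python3 - <<'E'
from h import *
Q=down(np.pi/2)
r.reach(np.array([.50,-.36,.24]),Q); p=camera('wrist'); save(p,'pan1')
u=[proj(p,np.array([x,y,.02])) for x in(.39,.55) for y in(-.49,-.19)]; u=np.array(u); a=np.clip(u.min(0)-10,0,None).astype(int); b=u.max(0).astype(int)+10
c=cv2.imread('pics/pan1.png')[a[1]:b[1],a[0]:b[0]]; cv2.imwrite('pics/c5.png',cv2.resize(c,None,fx=2,fy=2,interpolation=cv2.INTER_CUBIC)); print(a,b)
for m in models.masks_of(p,'stub0'): print(round(float(m['score']),2),m['centre'],atz(p,m['centre'],.01).round(3))
E
```

```text
[140  63] [407 208]
0.48 [210.3, 234.8] [ 0.609 -0.43   0.01 ]
0.44 [245.9, 136.7] [ 0.467 -0.376  0.01 ]
```

View pics/c5.png

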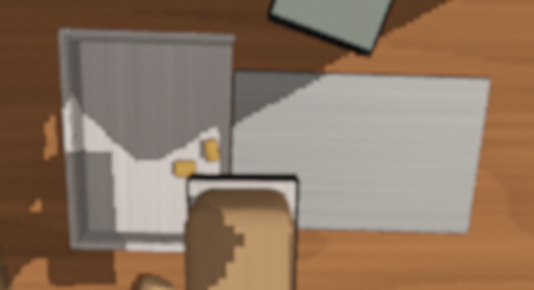

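```bash
python3 - <<'E'
from h import *
import pickle
sx,sy,syaw=.4375,.3488,.108; R=down(np.pi/2+syaw)
r.reach(np.array([sx,sy,.14]),R); r.line_to(np.array([sx,sy,.035]),vel=.15)
print(r.line_to(np.array([sx,sy,.013]),vel=.02,f_stop=4),r.get_eef_pos()[2])
r.open_gripper(); r.line_to(np.array([sx,sy,.12]),vel=.15)
r.reach(np.array([.48,-.40,.28]),down(np.pi/2)); p=camera('wrist'); save(p,'pan2')
u=[proj(p,np.array([x,y,.02])) for x in(.39,.55) for y in(-.49,-.19)]; u=np.array(u); a=np.clip(u.min(0)-10,0,None).astype(int); b=u.max(0).astype(int)+10
c=cv2.imread('pics/pan2.png')[a[1]:b[1],a[0]:b[0]]; cv2.imwrite('pics/c6.png',cv2.resize(c,None,fx=2,fy=2,interpolation=cv2.INTER_CUBIC))
for m in models.masks_of(p,'stub0'): print(round(float(m['score']),2),m['centre'],atz(p,m['centre'],.01).round(3))
D=pickle.load(open('D.pkl','rb')); H=[]
for n in['m1','m2','m3']:
    a=red(D[n]).astype(np.uint8); k,l,st,_=cv2.connectedComponentsWithStats(a); i=1+st[1:,4].argmax(); H.append((D[n],l==i))
HB=[boxc(0,0,0,.1,.02,.026)]
print('hook',fit(H,HB,[.447,.24,.003,.02]),fit(H,HB,[.447,.24,.003,.02],fz=.003),r.get_time())
cv2.imwrite('pics/c7.png',cv2.resize(cv2.cvtColor(D['m1']['color'],cv2.COLOR_RGB2BGR)[80:300,130:380],None,fx=2.4,fy=2.4))
E
```

```text
True 0.018738451774338562
0.48 [263.5, 155.6] [ 0.481 -0.393  0.01 ]
0.47 [273.6, 165.1] [ 0.495 -0.378  0.01 ]
0.47 [274.8, 145.3] [ 0.465 -0.377  0.01 ]
hook (array([ 0.4507,  0.2394, -0.0042,  0.285 ]), np.float64(0.121)) (array([0.4498, 0.2407, 0.0012, 0.2823]), np.float64(0.151)) 39.7083
```

View pics/c6.png

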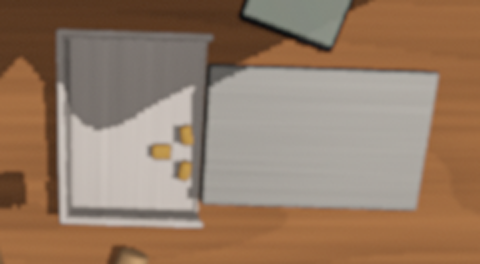

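View pics/c7.png

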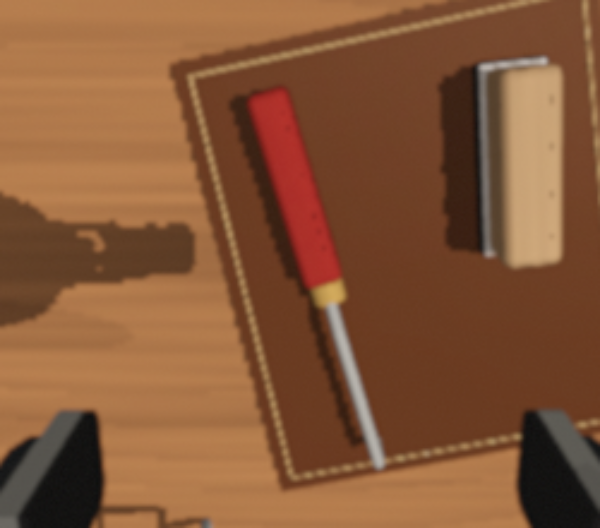

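All three stubs are in the pan at (185,134), (160,151) and (184,170), and the block is clear. Next is checking the hook tip against the fit and locating the rack front and the frames.

```bash
python3 - <<'E'
from h import *
import pickle
D=pickle.load(open('D.pkl','rb'))
p=D['m1']; print('rod end',atz(p,(130+378/2.4,80+463/2.4),.029), 'handle back', atz(p,(130+268/2.4,80+92/2.4),.029),'ferrule end',atz(p,(130+329/2.4,80+303/2.4),.029))
r.reach(np.array([.56,.045,.22]),down(np.pi/2)); q=camera('wrist'); save(q,'fr'); 
for n,p in(('f1',D['f1']),('f2',D['f2']),('now',q)):
    h=cv2.cvtColor(p['color'],cv2.COLOR_RGB2HSV)
    for m in models.masks_of(q,'frame0') if n=='now' else []:
        print(n,round(float(m['score']),2),atz(p,m['centre'],.004)[:2])
u=np.array([proj(q,np.array([x,y,.03])) for x in(.62,.78) for y in(-.15,.22)]);a=np.clip(u.min(0),0,None).astype(int);b=u.max(0).astype(int)
print(a,b); c=cv2.imread('pics/fr.png')[a[1]:b[1],a[0]:b[0]]; cv2.imwrite('pics/c8.png',cv2.resize(c,None,fx=2.5,fy=2.5,interpolation=cv2.INTER_CUBIC))
E
```

```text
rod end [0.59997107 0.28554409 0.029     ] handle back [0.40290179 0.22890942 0.029     ] ferrule end [0.50681742 0.25798062 0.029     ]
now 0.85 [0.70009197 0.08800214]
now 0.62 [ 0.69765993 -0.00568634]
[110 211] [396 314]
```

View pics/c8.png

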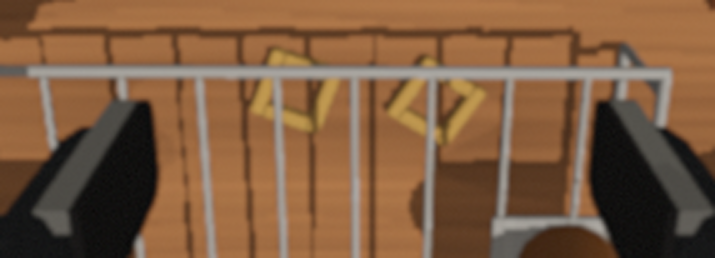

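The frame opening centres in the full picture are about (228,247) and (285,251), the front wire is at row 240, and the rack is nearly unrotated. Hook pose agrees within 3 mm between the fit and the rod end. Grabbing the hook and dragging the left frame first.

```bash
cat >> h.py <<'E'
OFF=.003 # TCP z minus tip z
def tippose(x,y,z): return np.array([x-.14,y,z+OFF])
def drag(fx,fy,xend):
    Q=down(np.pi/2)
    r.reach(tippose(.585,fy,.12),Q); r.line_to(tippose(.585,fy,.016),vel=.15)
    print('in',r.line_to(tippose(fx,fy,.016),vel=.08,f_stop=8),r.get_eef_pos())
    print('down',r.line_to(tippose(fx,fy,.0025),vel=.03,f_stop=5),r.get_eef_pos(),r.get_contact_force())
E
python3 - <<'E'
from h import *
q={'pose':None}
hx,hy,ya=.4649,.2450,.282; R=down(np.pi/2+ya)
p=camera('wrist'); 
A=atz(p,(228,247.4),.006);B=atz(p,(284.8,251.4),.006); print('frames',A,B,'wire',atz(p,(250,240),.06),atz(p,(377,240.8),.06))
r.reach(np.array([hx,hy,.12]),R); r.line_to(np.array([hx,hy,.02]),vel=.12)
print(r.line_to(np.array([hx,hy,.007]),vel=.03,f_stop=5),r.get_eef_pos())
r.grab(80); print(r.get_opening(),r.get_eef_pos()); 
r.line_to(np.array([hx,hy,.15]),vel=.15)
r.reach(np.array([.445,.088,.15]),down(np.pi/2)); p=camera('scene'); save(p,'hk'); w=camera('wrist'); save(w,'hkw'); s=camera('side'); save(s,'hks')
for m in models.masks_of(w,'frame0'): print(round(float(m['score']),2),np.round(m['centre']),atz(w,m['centre'],.006))
print('tip pred px wrist',proj(w,r.get_eef_pos()+[.14,0,-.003]),'scene',proj(p,r.get_eef_pos()+[.14,0,-.003]),'side',proj(s,r.get_eef_pos()+[.14,0,-.003]))
a=w['color']; cv2.imwrite('pics/c9.png',cv2.cvtColor(np.hstack([a,cv2.resize(p['color'][150:342,200:344],(288,384))]),cv2.COLOR_RGB2BGR))
print(r.get_time())
E
```

```text
frames [ 0.68347274 -0.00200066  0.006     ] [0.69005785 0.07965988 0.006     ] wire [0.64530876 0.0314906  0.06      ] [0.64672077 0.18704695 0.06      ]
False [0.464755   0.24496204 0.00680664]
1.112242494553375e-05 [0.46490261 0.24498873 0.00700199]
0.41 [257. 345.] [0.67411466 0.08548159 0.006     ]
tip pred px wrist [261.07259389 394.40261443] scene [283.70968002 202.73638372] side [238.42788835 197.02258457]
46.7917
```

View pics/c9.png

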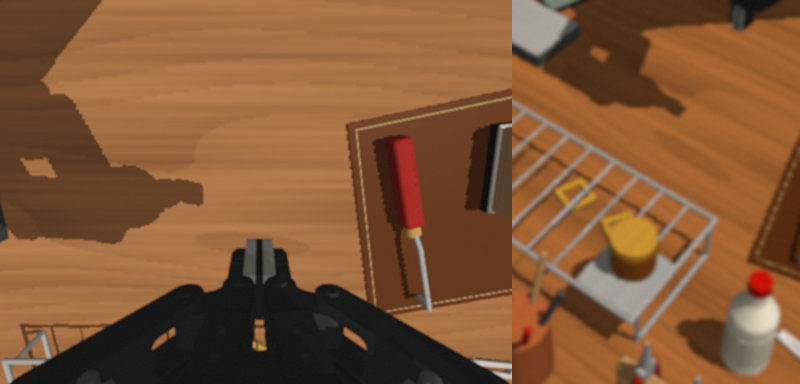

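The gripper closed fully and missed the hook, which still lies on the mat, with its handle at (405,185) in the wrist view. I'll remeasure it.

```bash
python3 - <<'E'
from h import *
r.open_gripper()
HB=[boxc(0,0,0,.1,.02,.026)];H=[]
for n,pos in dict(h1=(.45,.20,.2),h2=(.45,.28,.2)).items():
    r.reach(np.array(pos),down(np.pi/2)); p=camera('wrist'); save(p,n)
    a=red(p).astype(np.uint8); k,l,st,ce=cv2.connectedComponentsWithStats(a); i=1+st[1:,4].argmax(); H.append((p,l==i))
    rc=cv2.boxPoints(cv2.minAreaRect(np.argwhere(l==i)[:,::-1].astype(np.float32))); print(n,st[i],[atz(p,c,.029).round(4)[:2].tolist() for c in rc])
s=camera('side'); a=red(s).astype(np.uint8); k,l,st,ce=cv2.connectedComponentsWithStats(a); i=1+st[1:,4].argmax(); print('side',st[i],ce[i],atz(s,ce[i],.02))
print(fit(H,HB,[.447,.24,.003,.02]),fit(H,HB,[.447,.24,.003,.02],fz=.003),r.get_time())
# overlay
v=fit(H,HB,[.447,.24,.003,.02],fz=.003)[0]
im=[]
for p,m in H:
    c=cv2.cvtColor(p['color'],cv2.COLOR_RGB2BGR).copy(); k=(rast(p,HB,v[0],v[1],.003,v[3])>.5).astype(np.uint8)
    cv2.drawContours(c,cv2.findContours(k,0,2)[0],-1,(0,255,0),1); cv2.drawContours(c,cv2.findContours(m.astype(np.uint8),0,2)[0],-1,(255,0,0),1); im.append(cv2.resize(c[80:300,150:380],None,fx=1.7,fy=1.7))
cv2.imwrite('pics/c10.png',np.hstack(im))
E
```

```text
h1 [ 276  127   36   82 1382] [[0.4034, 0.2164], [0.3984, 0.2353], [0.4925, 0.264], [0.4983, 0.2436]]
h2 [ 207  127   41   84 1534] [[0.4046, 0.2176], [0.398, 0.2381], [0.4917, 0.2667], [0.4994, 0.2447]]
side [146 236  10   8  30] [150.63333333 239.53333333] [0.82313807 0.20579287 0.02      ]
(array([ 0.4516,  0.2406, -0.0051,  0.2892]), np.float64(0.061)) (array([0.4501, 0.2405, 0.0048, 0.2902]), np.float64(0.083)) 48.7
```

View pics/c10.png

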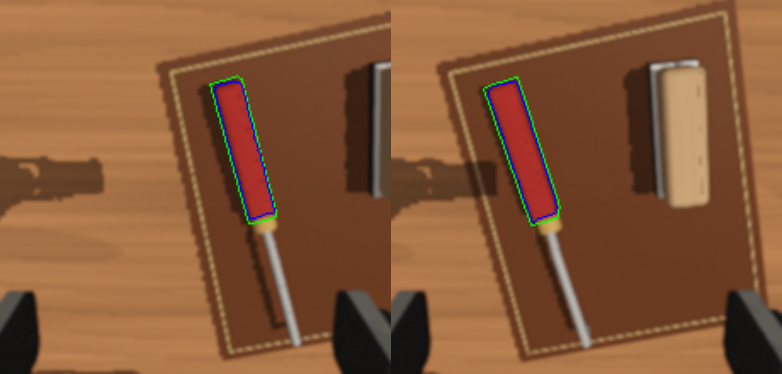

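Blue and green outlines agree, so the hook is where I thought and barely moved. I'll retry the grasp and watch it from the side.

```bash
python3 - <<'E'
from h import *
ya=.287; hx,hy=.4505+.015*np.cos(ya),.2405+.015*np.sin(ya); R=down(np.pi/2+ya)
r.reach(np.array([hx,hy,.10]),R); print('open',r.get_opening())
r.line_to(np.array([hx,hy,.03]),vel=.12)
print(r.line_to(np.array([hx,hy,.006]),vel=.03,f_stop=5),r.get_eef_pos(),r.get_contact_force(), r.get_tcp_rot().round(3).tolist())
s0=camera('side');w0=camera('wrist')
r.grab(60); print(r.get_opening(),r.get_eef_pos(),r.get_contact_force()); s1=camera('side');w1=camera('wrist')
cr=lambda s:cv2.resize(s['color'][220:340,190:340],(400,320)); cw=lambda s:cv2.resize(s['color'][80:340,130:430],(400,280))
cv2.imwrite('pics/c11.png',cv2.cvtColor(np.vstack([np.hstack([cr(s0),cr(s1)]),np.hstack([cw(w0),cw(w1)])]),cv2.COLOR_RGB2BGR))
E
```

```text
open 0.08556523028378697
False [0.46497563 0.24477345 0.00602868] [-0.3915553  1.1038827  0.2575487] [[-0.283, 0.959, 0.0], [0.959, 0.283, 0.0], [-0.0, 0.0, -1.0]]
-0.00013990153728033548 [0.46490544 0.24477272 0.00600273] [-1.60090454 -0.27072344  0.22507495]
```

View pics/c11.png

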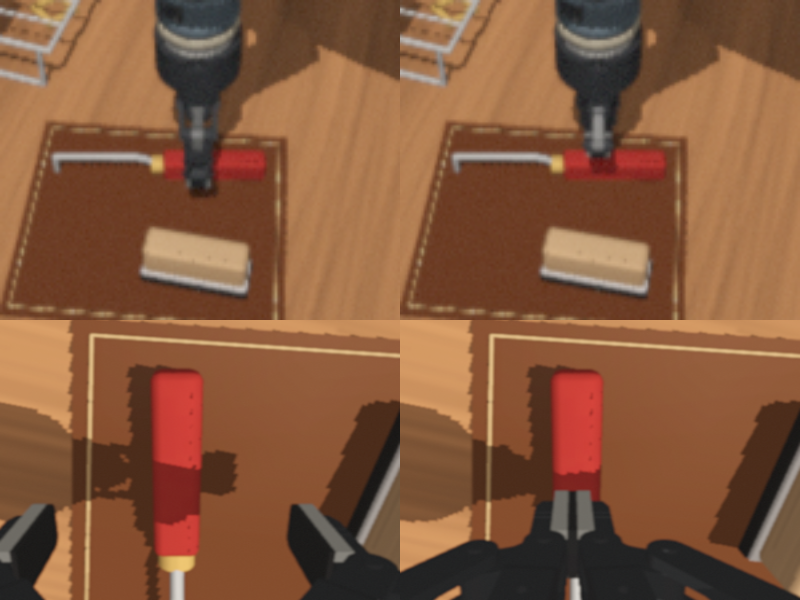

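The open view shows the handle between the fingers. After closing, the fingers are shut with their tips apparently ending at the top of the handle. I'll project the expected fingertip positions to see at what height they really are.

```bash
python3 - <<'E'
from h import *
s=camera('side'); w=camera('wrist'); T=r.get_eef_pos(); R=r.get_tcp_rot()
print('T',T,'shut tip side',proj(s,T),'at +.02',proj(s,T+[0,0,.02]),'+.03',proj(s,T+[0,0,.03]),'wrist',proj(w,T),proj(w,T+[0,0,.02]))
j=R[:,0]
for sg in(1,-1): print('open tip side',[proj(s,T+sg*j*.05+[0,0,h]).round(1) for h in(0,.013)], 'wrist',[proj(w,T+sg*j*.05+[0,0,h]).round(1) for h in(0,.013)])
print('handle top mid side',proj(s,np.array([.465,.245,.029])),proj(s,np.array([.465,.255,.003])))
# nudge upward test: where does closed gripper feel contact? lift then descend
r.line_to(T+[0,0,.06],vel=.1); print(r.line_to(T+[0,0,0],vel=.03,f_stop=4),r.get_eef_pos(),r.get_contact_force(),r.get_opening())
s2=camera('side'); r.line_to(T+[0,0,.06],vel=.1); s3=camera('side')
cr=lambda s:cv2.resize(s['color'][230:320,200:312],(448,360),interpolation=cv2.INTER_CUBIC)
cv2.imwrite('pics/c12.png',cv2.cvtColor(np.hstack([cr(s)[:, :400],cr(s2)[:, :400]]),cv2.COLOR_RGB2BGR)); print(r.get_time())
E
```

```text
T [0.46488434 0.24474112 0.00599264] shut tip side [264.28411434 283.36578415] at +.02 [264.26235797 278.84295592] +.03 [264.25124429 276.53258794] wrist [260.96717708 231.63138041] [261.22451938 246.51641689]
open tip side [array([264.2, 300.1]), array([264.2, 297.2])] wrist [array([340.8, 231.6]), array([346.6, 240.9])]
open tip side [array([264.3, 267.9]), array([264.3, 264.9])] wrist [array([181.1, 231.7]), array([175.6, 241. ])]
handle top mid side [264.18751571 278.22073564] [263.12129637 287.20143218]
False [0.4649704  0.24477959 0.00614183] [ 0.77786272 -0.66207256  0.58214089] -8.318705815923456e-05
55.7083
```

View pics/c12.png

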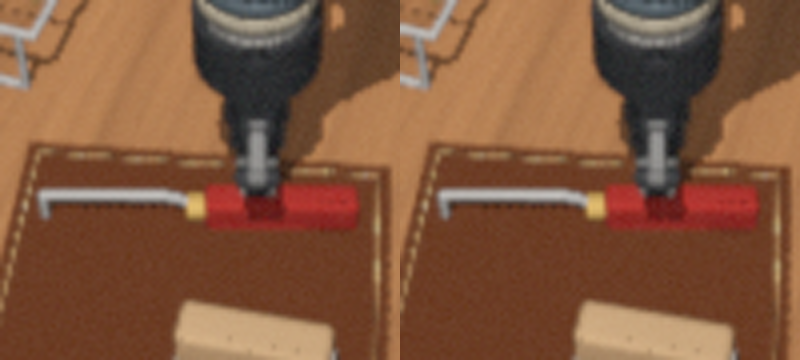

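The visible fingertip (row about 279) matches roughly 20 mm above the reported TCP. The fingers probably shut just above the handle, meaning the tool end sits higher than reported. I'll check by touching down with a force stop.

```bash
python3 - <<'E'
from h import *
T=r.get_eef_pos()
r.line_to(np.array([T[0],T[1],.012]),vel=.1)
try: print('handle',r.line_to(np.array([T[0],T[1],-.02]),vel=.02,f_stop=3),r.get_eef_pos(),r.get_contact_force())
except r.PlanningError as e: print(e)
r.line_to(np.array([T[0],T[1],.08]),vel=.15)
# bare bench between mat and rack
Q=down(np.pi/2); r.reach(np.array([.48,.08,.06]),Q); r.line_to(np.array([.48,.08,.015]),vel=.15)
print('bench shut',r.line_to(np.array([.48,.08,-.03]),vel=.02,f_stop=3),r.get_eef_pos(),r.get_contact_force()); s=camera('side')
cv2.imwrite('pics/c13.png',cv2.cvtColor(cv2.resize(s['color'][150:280,180:340],None,fx=4,fy=4),cv2.COLOR_RGB2BGR)); print(proj(s,r.get_eef_pos()),r.get_time())
r.line_to(np.array([.48,.08,.08]),vel=.15)
E
```

```text
handle True [0.46434898 0.24459768 0.00098818] [-0.56296269  0.43915884  5.44186058]
bench shut True [ 0.4799991   0.0799902  -0.02801363] [0.40783158 0.07912836 4.80880298]
[275.11426034 244.72423916] 60.9917
```

View pics/c13.png

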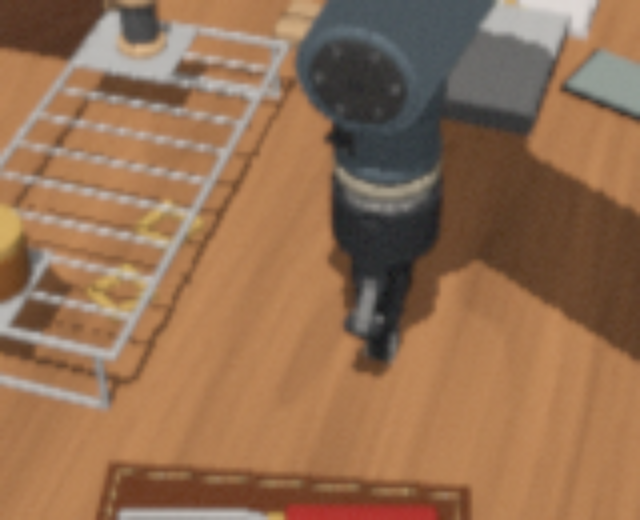

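Calibrated: the fingers really end 28 mm above the reported TCP, by touching both the handle top (reported 0.001 for 0.029) and the bench (−0.028 for 0). The wrist camera pose itself is unaffected. Fitting the frames properly, then re-grasping the hook 28 mm lower.

```bash
sed -i 's/^OFF=.*/OFF=-.025/' h.py; cat >> h.py <<'E'
def yellow(p,xy,rad=.04):
    h=cv2.cvtColor(p['color'],cv2.COLOR_RGB2HSV).astype(int)
    m=(h[...,0]>=19)&(h[...,0]<=32)&(h[...,1]>120)&(h[...,2]>110)
    vv,uu=np.mgrid[:384,:512]; d=np.stack([uu,vv,np.ones_like(uu)],-1)@np.linalg.inv(p['camera_matrix']).T
    d=(d*[1,-1,-1])@p['pose'][:3,:3].T; o=p['pose'][:3,3]; X=o+d*((.006-o[2])/d[...,2:])
    return m&(np.hypot(X[...,0]-xy[0],X[...,1]-xy[1])<rad)
FB=[boxc(0,s*.017,0,.042,.008,.008) for s in(-1,1)]+[boxc(s*.017,0,0,.008,.042,.008) for s in(-1,1)]
def fitframe(ps,xy,z=0.):
    V=[(p,yellow(p,xy)) for p in ps]; V=[v for v in V if v[1].sum()>40]
    best=min((fit(V,FB,[xy[0],xy[1],z,a/10],fz=z) for a in(-.6,-.2,.2,.6)),key=lambda o:o[1])
    return best,[int(v[1].sum()) for v in V]
E
python3 - <<'E'
from h import *
import pickle
D=pickle.load(open('D.pkl','rb'))
r.open_gripper(); r.reach(np.array([.54,.045,.20]),down(np.pi/2)); q=camera('wrist'); D['q']=q; pickle.dump(D,open('D.pkl','wb'))
for xy in((.6835,-.002),(.690,.080)):
    for ps in([D['f1'],D['f2']],[q]): print(xy,fitframe(ps,xy))
ya=.287; hx,hy=.4505+.015*np.cos(ya),.2405+.015*np.sin(ya); R=down(np.pi/2+ya)
r.reach(np.array([hx,hy,.08]),R); r.line_to(np.array([hx,hy,.0]),vel=.12)
print(r.line_to(np.array([hx,hy,-.021]),vel=.03,f_stop=5),r.get_eef_pos())
r.grab(80); print(r.get_opening(),r.get_eef_pos())
r.line_to(np.array([hx,hy,.06]),vel=.1); print(r.get_opening(),r.get_time())
s=camera('side');cv2.imwrite('pics/c14.png',cv2.cvtColor(cv2.resize(s['color'][180:340,150:350],None,fx=3,fy=3),cv2.COLOR_RGB2BGR))
E
```

```text
(0.6835, -0.002) ((array([ 0.6843, -0.0019, -0.0037, -0.4136]), np.float64(2.802)), [221, 198])
(0.6835, -0.002) ((array([ 0.6846, -0.0025, -0.003 , -0.301 ]), np.float64(0.954)), [268])
(0.69, 0.08) ((array([ 0.6913,  0.0789, -0.0052,  0.9312]), np.float64(1.975)), [258, 255])
(0.69, 0.08) ((array([ 0.6916,  0.0788, -0.002 ,  0.9064]), np.float64(1.223)), [246])
False [ 0.46492925  0.24475701 -0.02103332]
0.01816872739010045 [ 0.46512256  0.24482907 -0.02063117]
0.018274620181963696 67.5167
```

View pics/c14.png

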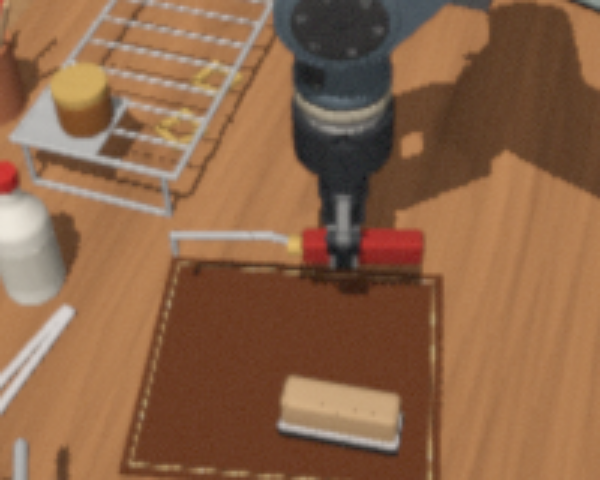

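The hook is held level, with its tip at (172,250). Dragging both frames, with numerical position checks because my remaining image views are limited.

```bash
cat > drag.py <<'E'
from h import *
Q=down(np.pi/2)
for fx,fy in((.6915,.079),(.6845,-.002)):
    r.reach(tippose(.585,fy,.10),Q); p=camera('wrist')
    drag(fx,fy,.545)
    print('pull',r.line_to(tippose(.545,fy,.0025),vel=.08,f_stop=20),r.get_eef_pos(),r.get_contact_force())
    r.line_to(tippose(.551,fy,.0025),vel=.05); r.line_to(tippose(.551,fy,.08),vel=.12)
    s=camera('scene'); t=camera('side')
    for n,q in(('scene',s),('side',t)): print(n,[(round(float(m['score']),2),atz(q,m['centre'],.004).round(3)[:2].tolist()) for m in models.masks_of(q,'frame0')[:4]])
    print(r.get_opening(),r.get_time())
E
python3 drag.py
```

```text
in False [ 0.5506476   0.07907761 -0.00909425]
down False [ 0.5513491   0.07898114 -0.02275348] [-0.20669872  0.56697973  0.13436774]
pull False [ 0.40522405  0.07897987 -0.0225556 ] [-0.29827843  0.66175422 -1.27833063]
scene [(0.64, [0.553, 0.098]), (0.6, [0.418, 0.342]), (0.5, [0.695, -0.009])]
side []
0.018312956547864474 74.7417
in False [ 0.54362032 -0.00187192 -0.00911065]
down False [ 0.5443573  -0.0019758  -0.02272274] [ 0.3003519  -0.37019845 -1.15902668]
pull False [ 0.40522817 -0.00203059 -0.02255752] [-0.24667685 -0.08634905 -0.51959421]
scene [(0.69, [0.708, -0.23]), (0.68, [0.56, 0.007]), (0.57, [0.543, 0.063]), (0.52, [0.443, -0.455])]
side [(0.51, [0.562, 0.078])]
0.018405765978654315 81.475
```

Both frames are out. Returning the hook, then measuring the frames from two wrist places.

```bash
cat > ret.py <<'E'
from h import *
import pickle
ya=.287; hx,hy=.4505+.015*np.cos(ya),.2405+.015*np.sin(ya); R=down(np.pi/2+ya)
r.reach(np.array([hx,hy,.08]),R); r.line_to(np.array([hx,hy,-.012]),vel=.12)
print('place',r.line_to(np.array([hx,hy,-.024]),vel=.02,f_stop=4),r.get_eef_pos())
r.open_gripper(); r.line_to(np.array([hx,hy,.09]),vel=.15)
P=[]
for pos in((.53,.0,.20),(.53,.08,.20)):
    r.reach(np.array(pos),down(np.pi/2)); p=camera('wrist'); P.append(p)
    for m in models.masks_of(p,'frame0'): print(round(float(m['score']),2),np.round(m['centre']),atz(p,m['centre'],.004)[:2].round(4))
pickle.dump(P,open('P.pkl','wb'))
for x0 in((.557,.08),(.557,.0)):
    m=yellow(P[0],x0,.05); print(x0,m.sum())
    for ps in([P[0]],[P[1]],P): print(fitframe(ps,x0))
c=np.hstack([cv2.resize(p['color'],(400,300),interpolation=cv2.INTER_AREA) for p in P]); cv2.imwrite('pics/c15.png',cv2.cvtColor(c,cv2.COLOR_RGB2BGR)); print(r.get_time())
E
python3 ret.py
```

```text
place True [ 0.46516102  0.24487697 -0.02063222]
0.89 [326. 195.] [0.5662 0.0871]
0.79 [254. 199.] [ 0.5716 -0.0064]
0.89 [250. 196.] [0.5693 0.0697]
0.81 [190. 199.] [ 0.5734 -0.0087]
(0.557, 0.08) 518
((array([ 0.5598,  0.08  ,  0.0472, -0.6728]), np.float64(0.225)), [518])
((array([ 0.5598,  0.0796,  0.0077, -0.6628]), np.float64(0.161)), [554])
((array([ 0.56  ,  0.0798, -0.0047,  0.9059]), np.float64(0.389)), [518, 554])
(0.557, 0.0) 535
((array([ 5.593e-01, -4.000e-04,  1.800e-03, -5.439e-01]), np.float64(0.188)), [535])
((array([ 5.6000e-01, -4.0000e-04, -1.0600e-02,  1.0113e+00]), np.float64(1.364)), [269])
((array([ 5.5960e-01, -1.0000e-04,  3.0300e-02,  1.0238e+00]), np.float64(1.554)), [535, 269])
87.1083
```

View pics/c15.png

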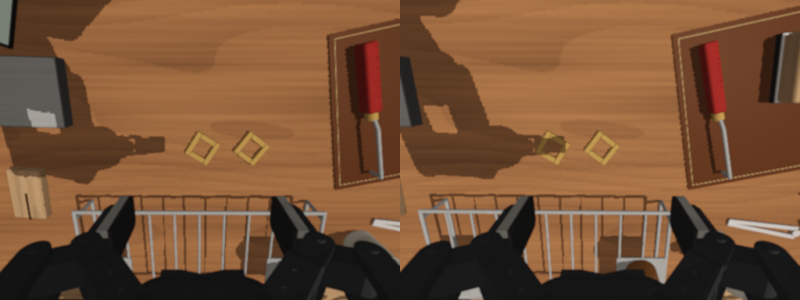

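Both frames lie free in front of the rack, about (200,148) and (251,148) in the left tile, and the hook is back on the mat. Picking and placing the first frame.

```bash
cat > pp.py <<'E'
from h import *
import sys
fx,fy,fyaw,by_=map(float,sys.argv[1:5])
Bc=np.array([.4705,-.2848]); by=-.030
def bp(x,y,z): c,s=np.cos(by),np.sin(by); return np.array([Bc[0]+c*x-s*y,Bc[1]+s*x+c*y,z])
Q=down(fyaw)
r.open_gripper() if r.get_opening()<.08 else None
r.reach(np.array([fx,fy,.06]),Q); r.line_to(np.array([fx,fy,.0]),vel=.12)
f0=r.get_contact_force(); print('hit',r.line_to(np.array([fx,fy,-.029]),vel=.03,f_stop=4),r.get_eef_pos()[2])
r.grab(40); print('grab',r.get_opening(),r.get_contact_force()-f0)
r.line_to(np.array([fx,fy,.01]),vel=.06); r.line_to(np.array([fx,fy,.09]),vel=.15); print('lifted',r.get_opening())
if r.get_opening()<.03: sys.exit('missed')
for yaw in(by,by+np.pi):
    try: r.reach(bp(0,by_,.09),down(yaw)); break
    except r.PlanningError as e: print(yaw,e)
r.line_to(bp(0,by_,.008),vel=.15)
print('down',r.line_to(bp(0,by_,-.010),vel=.015,f_stop=2.5),r.get_eef_pos(),r.get_opening())
r.dwell(.2); r.open_gripper(); r.line_to(bp(0,by_,.09),vel=.12); print(r.get_time())
E
python3 pp.py .5598 .0798 .903 .036
python3 - <<'E'
from h import *
r.reach(np.array([.53,-.0,.20]),down(np.pi/2)); p=camera('wrist')
print([(round(float(m['score']),2),atz(p,m['centre'],.004)[:2].round(4)) for m in models.masks_of(p,'frame0')])
print(fitframe([p],(.5594,-.0004)))
r.reach(np.array([.47,-.25,.25]),down(np.pi/2)); p=camera('wrist')
print([(round(float(m['score']),2),atz(p,m['centre'],.029)[:2].round(4)) for m in models.masks_of(p,'frame0')],fitframe([p],(.4716,-.2488),z=.025),r.get_time())
E
```

```text
hit False -0.02888446492591775
grab 0.0406339949978519 [-0.44499965 -1.42233203  4.41258086]
lifted 0.04079203746894189
down True [ 0.47152335 -0.24884533 -0.00350676] 0.04058503560177938
95.9333
[(0.64, array([ 0.4761, -0.2805])), (0.64, array([ 0.5752, -0.0049])), (0.4, array([0.739 , 0.3061]))]
((array([ 0.5597, -0.    , -0.0377,  1.0209]), np.float64(0.201)), [526])
[(0.94, array([ 0.5566, -0.0079])), (0.62, array([ 0.4596, -0.249 ]))] ((array([ 0.4716, -0.2489,  0.0242, -0.0419]), np.float64(0.386)), [391]) 98.2333
```

The first frame is on the block at (0.472, −0.249), matching the target. The second has not moved.

```bash
python3 pp.py .5597 -.0002 1.022 -.036
python3 - <<'E'
from h import *
r.reach(np.array([.47,-.30,.28]),down(np.pi/2)); p=camera('wrist')
print([(round(float(m['score']),2),atz(p,m['centre'],.029)[:2].round(4)) for m in models.masks_of(p,'frame0')])
for y in(-.249,-.321): print(fitframe([p],(.4705,y),z=.025))
print('stubs',[(round(float(m['score']),2),atz(p,m['centre'],.008)[:2].round(3)) for m in models.masks_of(p,'stub0')])
r.reach(np.array([.40,.10,.35]),down(np.pi/2)); r.dwell(.3); s=camera('scene'); save(s,'end'); q=camera('side')
a=cv2.resize(s['color'][90:384,80:440],(588,480)); w=cv2.resize(p['color'][60:240,130:360],(207,162)); c=np.zeros((600,800,3),np.uint8)
c[:480,:588]=a; c[:162,590:797]=w; x=cv2.resize(q['color'][90:360,150:420],(212,212)); c[170:382,588:800]=x
cv2.imwrite('pics/c16.png',cv2.cvtColor(c[:480],cv2.COLOR_RGB2BGR)); print(r.get_time())
E
```

```text
hit False -0.028847361008447432
grab 0.04109986658710607 [-0.64825874 -1.06331433  4.49775329]
lifted 0.040746610133463236
down True [ 0.46935354 -0.32076857 -0.00356224] 0.040798048434034714
107.5917
[(0.92, array([ 0.4611, -0.3216])), (0.72, array([ 0.4588, -0.2502]))]
((array([ 0.4716, -0.2488,  0.0126, -0.0388]), np.float64(0.396)), [347])
((array([ 0.47  , -0.3207,  0.0329, -0.0446]), np.float64(0.381)), [343])
stubs [(0.55, array([ 0.498, -0.379])), (0.42, array([ 0.467, -0.379])), (0.41, array([ 0.479, -0.392]))]
111.0667
```

View pics/c16.png

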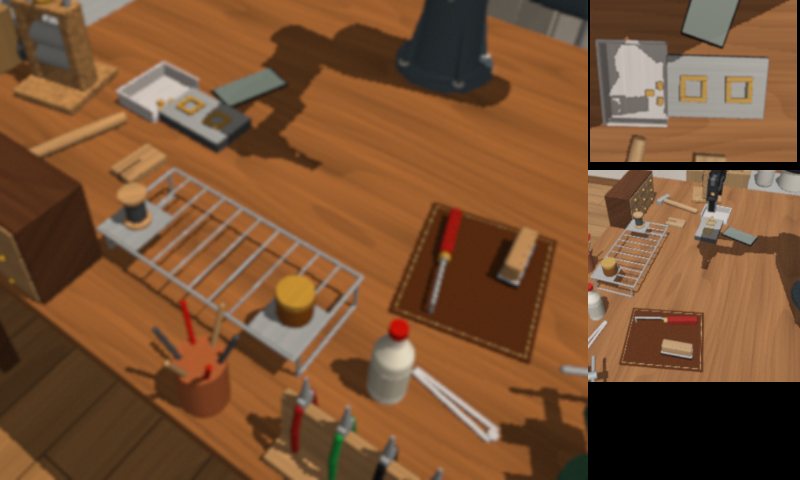

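The frames lie flat side by side at (693,88) and (738,88) in the inset. The three stubs are in the pan, both tools are on the mat, nothing is left under the rack, and the bystanders look undisturbed. Handing in.

```bash
python3 -c "
from bench import r
r.job_done(); print(r.get_time())"
```

```text
the job is handed in; nothing more can be done
the job is handed in; nothing more can be done
```

The job is done and handed in at about 111 s of the 210 s allowed. I swept the three stubs into the pan with the scraper, dragged both frames (two were present) out from under the rack with the hook, and put both tools back on the mat. I checked that the block was clear, then set the frames on it.

**Last checks:** The final pictures show both frames flat on the block, about 72 mm apart and within 1 mm of their targets. All three stubs are in the pan, the tools are on the mat, nothing is left under the rack, and the other items look untouched.

**What went wrong or disagreed:**
- **Fingertip height:** The first two hook grasps closed on nothing. Touching the handle and the bench showed the fingers end about 28 mm above the reported tool point. The pickups after that allowed for it. The scraper grasp came before I knew and held only near the top of its grip, but it did not slip.
- **Frame positions from the networks:** The mask centres were up to about 15 mm off in x from my outline fits. I used the fits.
- **Height fits from the camera:** Box fits placed the block, scraper and hook about 5–8 mm too low. I relied on touch for heights instead.

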